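# Wedge the rocking jewellery stand

### The job

The slate jewellery stand rocks because one of its four ball feet, at the corner diagonally opposite the post, is short and hangs clear of the table. Push the wooden wedge along the table, thin end first, under that foot until it is snug and the stand can no longer rock, and stop there; then press down firmly with a fingertip on the slab's corner above that foot to check that it does not rock. Only push and press: pick nothing up, do not shove the stand along the table, leave the bowl, jar and bangle where they are, and finish with the hand clear.

Things in the scene. Friction and masses are not known exactly. Their poses are not given: they have to be found in the camera images.
- stand: Loose 3.3 kg stand: dark slate slab 240 (its x) x 180 (y) x 22 mm, underside 24, top 46 mm up, on four 24 mm wooden ball feet at x +-100, y +-70 mm; a wooden post with crossbar, 227 mm high, near the -x +y corner. Origin on the table under the slab's centre, z up. Level at rest on three feet; the foot at +x -y hangs 9 mm clear; about 3 N on that corner rocks it.
- short_foot (a point): Lowest point of the short ball foot (stand frame x +100, y -70 mm), 9 mm above the table; axes as the stand's. The slab overhangs this point by 20 mm on its two outer sides.
- corner (a point): Point on the slab's top face straight above the short foot, 46 mm above the table: where to press; axes as the stand's.
- wedge: Loose 60 g wooden wedge flat on the table off the stand's -y side, thin end roughly towards the short foot. 110 mm long (its y), 56 wide (x), 22 high at the thick end (y -55), 3 at the thin end (y +55). Origin: centre of underside, z up. It meets the foot when the foot is at its y = +21 mm; then over some 6 mm the push needed rises to 6 to 11 N, when the stand starts to slide.
- bowl: Bystander: small blue ceramic bowl, 90 mm across, 40 mm high; origin under its centre. Leave it alone.
- jar: Bystander: closed amber glass jar, 56 mm across, 75 mm high; origin under its centre. Leave it alone.
- bangle: Bystander: dark wooden bangle lying flat, 72 mm across, 14 mm high; origin under its centre. Leave it alone.
There are look-alikes about, which are no part of the job. Leave any pink look-alike of the wedge alone.

How it is judged:
By the outcome, as a careful person would: the job done as asked, in the order asked, and still so for the second after the job is handed in, with the robot touching nothing.
It also fails if it takes over 54 s, if anything falls off the work surface, if the arm or the gripper's body presses on something with over 40 N, if the wrist force passes 120 N, or if a joint passes its speed limit or range.

### The arm

A 6-joint arm with a two-finger parallel gripper is mounted at the origin on the work surface. World frame = base frame: x ahead of the robot, y to its left, z up, the work surface at z = 0. Lengths are in mm, angles in rad, forces in N, time in s.
With the tool pointing down it reaches from about 350 to 975 mm from the base axis. Payload 7.1 kg.
Tool frame: the origin (TCP) lies at the very end of the fingers, on their centre line; the grasp point (between the pads) lies 19 mm behind it; y points along the fingers, x is the direction in which the jaws open and shut, and the axes are right-handed (so a half turn about y gives the same grasp; the last joint's range is limited). The gripper opens to 88 mm and grips with 3 to 60 N. Pads are 20 mm wide; open, the fingers measure 115 mm over their backs; the gripper's body (75 mm by 178 mm) begins 61 mm behind the grasp point.
Start: joints at [1.238, 0.423, 1.63, -0, 1.089, -0.019], TCP at [192.89, 594.473, 222.675] pointing down, gripper open.
Joint ranges: [-3, 3], [-0.9, 2.11], [0.09, 2.58], [-1.31, 4.45], [0.11, 2.69], [-2.54, 2.54]. Speed limits (rad/s): [2.39, 2.39, 3.01, 3.14, 3.14, 3.14].

### API

Orientations are given as a rotation vector (axis times angle).
In Python, from workcell import ctrl gives the robot as it stands. The module is installed in compiled form; this text tells all that it offers.
- The arm moves only by the tool jog_arm, never from a script. Its argument "steps" is a list of rows, each an object with "turn": the turn, a rotation vector about the world's x, y, z scaled (see below), a list of three; "dp": the shift along the world's x, y, z scaled (see below), a list of three; "claw": the opening, from 0 (shut) to 1 (fully open). In form: [{"turn": [wx, wy, wz], "dp": [x, y, z], "claw": claw}, ...]. A call has 1 to 12 rows; each row is the pose to reach, as a shift and turn from the pose measured when the call began, turning the shorter way round; what a row does not reach only later rows make up. The controller multiplies each number of a shift by 80 mm and each number of a turn by pi rad. A row lasts 1/12 s, in which the tool goes at most 41.7 mm and 7.16 degrees, less where a joint would pass 70% of its speed; a pose out of reach is approached as far as the arm can. A call with a number of a shift or a turn outside -1 to 1 is refused whole. A call with a gripper value outside its range is refused whole. The fingers move at their own pace and stop on an object; the grip force is fixed at half the most. Time passes only in rows, so rows that repeat a pose let the fingers close. It gives the time, the measured TCP pose, the force and the opening at its end, in the units of the state.
- ctrl.get_obs(): the state, without advancing time (a new reading comes with each control period).
- ctrl.get_image(name): name is "side" or "top"; returns a dict with "img" (400x640x3 uint8, red, green, blue), "range_z" (400x640 float32, mm along the optical axis (not along the pixel's ray), 0 where there is no reading), "fovy" (degrees; the focal length in pixels is half the picture's height over the tangent of half this angle, whatever the lens; pixels are square), "cx", "cy" (the principal point, pixels), "camera_from_world" (4x4, takes a point from world to camera coordinates). Camera axes: x right, y down, z forward; pixel columns grow to the right and rows downward; lengths in mm; the calibration is good to about 2 mm. A picture is of the moment at which its call begins.
- ctrl.close_job(): hands the job in, once; it reports no verdict.
The state is a dict: "t": time; "qpos": joint angles; "qvel": joint speeds; "joint_torque": joint torques, N m; "ee_pos": TCP position; "orientation": TCP orientation; "ft_force": force on the tool from outside, world axes, zero at the start; "moment": the same for the moment, N m; "width": finger opening in mm.
Only numpy, scipy, OpenCV 4.12 (cv2) and the standard library are available. Lean on these libraries where they do the work, as an engineer would, in place of code of your own. Each camera call takes 0.05 s, during which the arm holds its last target.

## Working session

There is one attempt and no reset: what is moved stays moved. The work goes in short steps, Python scripts to look and compute and a tool call to move; the robot and the scene stay as the last step left them, time stands still between calls to the robot, and variables do not carry over. Pictures are saved under pics/ and viewed, and the job is handed in when it is done.

Besides the shell and the picture viewer there is one more tool, called as name(argument=value, ...) on one line, values as JSON. jog_arm: Moves the arm, as the interface text tells. Its arguments: {"type":"object","properties":{"steps":{"type":"array","items":{"type":"object","properties":{"turn":{"type":"array","items":{"type":"number"}},"dp":{"type":"array","items":{"type":"number"}},"claw":{"type":"number"}}}}},"required":["steps"]}

```bash
mkdir -p pics
cat > h.py <<'E'
import numpy as np, cv2
from workcell import ctrl
def shot(n,tag):
    d=ctrl.get_image(n); np.savez(f'{tag}.npz',**d)
    cv2.imwrite(f'pics/{tag}.png',d['img'][:,:,::-1]); return d
def load(tag): return dict(np.load(f'{tag}.npz'))
def K(d):
    h=d['img'].shape[0]; f=h/2/np.tan(np.radians(float(d['fovy']))/2); return f,float(d['cx']),float(d['cy'])
def ray(d,uv,z):
    f,cx,cy=K(d); T=d['camera_from_world']; R=T[:3,:3]; c=-R.T@T[:3,3]
    uv=np.atleast_2d(uv).astype(float)
    r=np.c_[(uv[:,0]-cx)/f,(uv[:,1]-cy)/f,np.ones(len(uv))]@R
    s=(z-c[2])/r[:,2]; return c+r*s[:,None]
def cloud(d):
    f,cx,cy=K(d); T=d['camera_from_world']; R=T[:3,:3]; c=-R.T@T[:3,3]
    v,u=np.mgrid[:d['img'].shape[0],:d['img'].shape[1]]; Z=d['range_z']
    P=np.stack([(u-cx)/f*Z,(v-cy)/f*Z,Z],-1); return P@R+c
def proj(d,P):
    f,cx,cy=K(d); T=d['camera_from_world']; q=np.atleast_2d(P)@T[:3,:3].T+T[:3,3]
    return np.c_[cx+f*q[:,0]/q[:,2],cy+f*q[:,1]/q[:,2]]
E
python3 - <<'E'
from h import *
for n in('top','side'):
    d=shot(n,n+'0'); print(n,d['fovy'],d['cx'],d['cy'],np.round(d['camera_from_world'],3).tolist(),(d['range_z']>0).mean())
o=ctrl.get_obs();print(o)
E
```

```text
top 56.17328513721024 319.8688367847287 196.64095668395427 [[0.027, -0.999, 0.031, 41.971], [-0.99, -0.031, -0.139, 544.124], [0.14, -0.027, -0.99, 850.052], [0.0, 0.0, 0.0, 1.0]] 0.996046875
side 51.89803215157285 313.74544646857953 197.24475703702515 [[0.96, -0.279, 0.017, -500.341], [-0.206, -0.75, -0.629, 191.506], [0.188, 0.6, -0.777, 725.13], [0.0, 0.0, 0.0, 1.0]] 0.99586328125
{'t': 0.1, 'qpos': array([ 1.23798057e+00,  4.23784579e-01,  1.63059933e+00,  1.36456968e-06,
        1.08860274e+00, -1.90149341e-02]), 'qvel': array([-0.0015944 , -0.0014874 , -0.00102787,  0.00151828,  0.0007338 ,
        0.00076739]), 'joint_torque': array([-2.21389760e-04, -5.45611560e+01, -2.74320316e+01,  6.45359536e-02,
        1.87967776e-02, -5.40555811e-05]), 'ee_pos': array([192.74301645, 594.01144596, 221.97244165]), 'orientation': array([-1.3422844 , -0.97416484,  0.97606172]), 'ft_force': array([-0.35819301,  0.1683106 ,  0.27702685]), 'moment': array([-0.01602217,  0.03807504,  0.02838191]), 'width': 87.7884040621884}
```

View pics/top0.png

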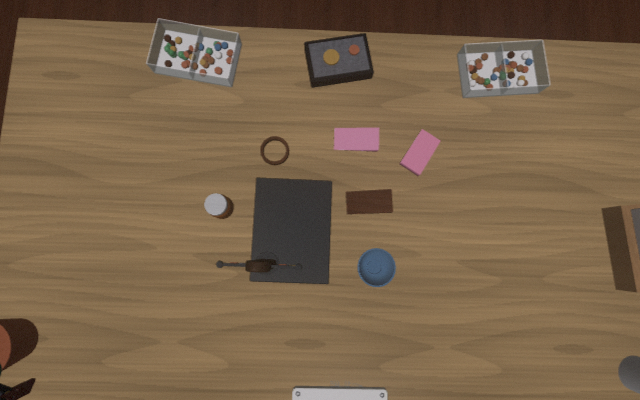

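View pics/side0.png

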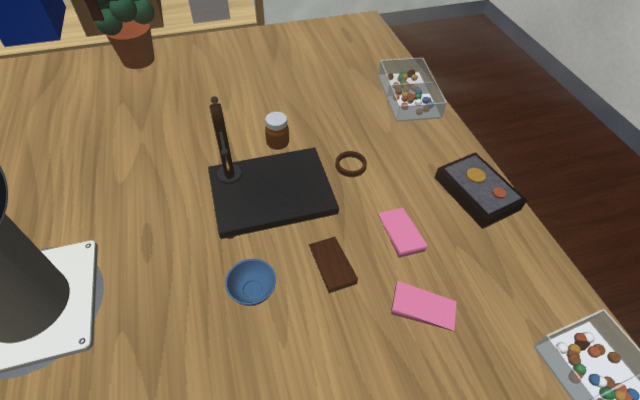

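The top view shows the slab at about (291,231), with the post at its lower left corner. The brown wedge is at (370,202), to the right of the far right corner that has the short foot. The bowl is at (377,267) and the bangle at (275,151). Next I'll measure them.

Run:
```python
from h import *
def corners(d,seed,cond,zs):
    P=cloud(d); m=cond(d['img'].astype(int),P).astype(np.uint8)
    n,l,st,c=cv2.connectedComponentsWithStats(m); k=l[seed[1],seed[0]]
    print('area',k,st[k] if k else None); mm=(l==k)
    cnt=max(cv2.findContours(mm.astype(np.uint8),0,2)[0],key=cv2.contourArea)
    r=cv2.minAreaRect(cnt); return mm,P,cv2.boxPoints(r)
for n,ss,ws in(('top',(291,220),(370,202)),('side',(285,190),(332,262))):
    d=load(n+'0'); P=cloud(d)
    print(n,'pix',d['img'][ss[1],ss[0]],d['img'][ws[1],ws[0]],P[ss[1],ss[0]],P[ws[1],ws[0]])
    mm,P,b=corners(d,ss,lambda I,P:(I.max(-1)<60)&(abs(P[...,2]-46)<6),46)
    q=P[mm]; print('slab z',np.median(q[:,2])); 
    w=ray(d,np.argwhere(mm)[:,::-1],46)[:,:2].astype(np.float32)
    print('slab rect',cv2.minAreaRect(w),np.round(cv2.boxPoints(cv2.minAreaRect(w)),1).tolist())
    mm,P,b=corners(d,ws,lambda I,P:(I.sum(-1)<190)&(P[...,2]<35)&(P[...,2]>-5),10)
    q=P[mm].astype(np.float32); 
    A=np.c_[q[:,:2]-q[:,:2].mean(0),np.ones(len(q))]; s=np.linalg.lstsq(A,q[:,2],rcond=None)[0]
    print('wedge slope',s, 'dir(thin)',np.degrees(np.arctan2(-s[1],-s[0])))
    rr=cv2.minAreaRect(q[:,:2]); print('wedge rect',rr,np.round(cv2.boxPoints(rr),1).tolist(),'z',q[:,2].min(),q[:,2].max())
d=load('top0');P=cloud(d)
for nm,(u,v) in dict(bowl=(377,267),jar=(216,205),bangle=(275,140)).items(): print(nm,P[v,u])
```

```text
top pix [56 54 52] [75 52 37] [484.75887409 123.28977613  45.69491046] [536.80902783 -65.83174857  12.4179779 ]
area 3 [ 254  178   78   99 4894]
slab z 45.60040762830056
slab rect ((469.4861145019531, 121.00984191894531), (176.07102966308594, 222.818603515625), 89.51705169677734) [[357.29998779296875, 33.900001525878906], [580.0999755859375, 32.0], [581.5999755859375, 208.10000610351562], [358.79998779296875, 210.0]]
area 75 [346 190  46  24 995]
wedge slope [ 0.0239828  -0.16717996 12.86399588] dir(thin) 98.16366964695177Traceback (most recent call last):
  File "<stdin>", line 19, in <module>
cv2.error: OpenCV(4.12.0) /io/opencv/modules/imgproc/src/convhull.cpp:143: error: (-215:Assertion failed) total >= 0 && (depth == CV_32F || depth == CV_32S) in function 'convexHull'
```

Run:
```python
from h import *
def comp(m,seed):
    n,l,st,c=cv2.connectedComponentsWithStats(m.astype(np.uint8)); return l==l[seed[1],seed[0]]
R=lambda q: cv2.minAreaRect(np.ascontiguousarray(q[:,:2]).astype(np.float32))
for n,ss,ws in(('top',(291,220),(370,202)),('side',(285,190),(332,262))):
    d=load(n+'0'); P=cloud(d); I=d['img'].astype(int)
    mm=comp((abs(P[...,2]-46)<8)&(I.max(-1)<90),ss)
    w=ray(d,np.argwhere(mm)[:,::-1],46); r=R(w)
    print(n,'slab',np.round(r[0],1),np.round(r[1],1),r[2],np.round(cv2.boxPoints(r),1).tolist(),'z',np.median(P[mm][:,2]))
    mm=comp((I.sum(-1)<215)&(P[...,2]<35)&(P[...,2]>-5),ws)
    q=P[mm]; A=np.c_[q[:,:2]-q[:,:2].mean(0),np.ones(len(q))]; s=np.linalg.lstsq(A,q[:,2],rcond=None)[0]
    r=R(q); print(' wedge',mm.sum(),'thin dir',np.degrees(np.arctan2(-s[1],-s[0])),np.hypot(s[0],s[1]),np.round(r[0],1),np.round(r[1],1),r[2],np.round(cv2.boxPoints(r),1).tolist(),'z',q[:,2].min(),q[:,2].max())
    ov=I.astype(np.uint8).copy(); ov[mm]=[255,0,0]; cv2.imwrite(f'pics/ov_{n}.png',cv2.resize(ov[100:330,180:460,::-1],None,fx=2.5,fy=2.5))
d=load('top0');P=cloud(d)
I=d['img'].astype(int);mm=comp((I[...,2]-I[...,0]>20),(377,267));q=P[mm];r=R(q[q[:,2]>5]);print('bowl',r)
```

```text
top slab [462.9 122.3] [178.9 239. ] 89.32624816894531 [[342.3999938964844, 34.20000076293945], [581.4000244140625, 31.399999618530273], [583.5, 210.3000030517578], [344.5, 213.10000610351562]] z 45.612398037171715
 wedge 1040 thin dir 100.58981568683672 0.16864214847336478 [538.5 -64.6] [ 55.6 113.6] 3.2300961017608643 [[507.5, -9.399999618530273], [513.9000244140625, -122.80000305175781], [569.4000244140625, -119.69999694824219], [563.0, -6.300000190734863]] z -0.5845006311137695 24.946541374091794
side slab [462.2 117. ] [183.6 237.6] 89.32347106933594 [[342.29998779296875, 26.600000381469727], [579.9000244140625, 23.799999237060547], [582.0999755859375, 207.39999389648438], [344.5, 210.1999969482422]] z 44.59070409495308
 wedge 1524 thin dir 97.90855088816886 0.1335256886319378 [539.8 -62.7] [ 60.4 112. ] 3.903749465942383 [[505.8999938964844, -8.899999618530273], [513.5, -120.69999694824219], [573.7999877929688, -116.5999984741211], [566.2000122070312, -4.800000190734863]] z -2.9236199897962933 23.40739178878573
bowl ((379.7688903808594, -19.797088623046875), (86.50956726074219, 197.93096923828125), 2.6807284355163574)
```

Run:
```python
from h import *
from scipy.spatial.transform import Rotation as Ro
o=ctrl.get_obs(); R=Ro.from_rotvec(o['orientation']).as_matrix(); print(np.round(R,3),o['ee_pos'])
d=load('top0'); P=cloud(d); I=d['img'].astype(int)
m=(P[...,2]>60)&(P[...,0]>300)&(P[...,0]<600)&(P[...,1]>0)&(P[...,1]<350)
q=P[m];print('post',q.min(0),q.max(0)); 
m=(P[...,2]>5)&(I[...,2]-I[...,0]>15)&(abs(P[...,0]-380)<90)&(abs(P[...,1]+80)<90); q=P[m];print('bowl',q.min(0),q.max(0))
m=(I[...,0]-I[...,1]>60)&(P[...,0]>560)&(P[...,0]<760)&(abs(P[...,1])<80)&(P[...,2]>-5);q=P[m];print('pink',q.min(0),q.max(0))
m=(I.max(-1)<90)&(abs(P[...,0]-650)<60)&(abs(P[...,1]-150)<70)&(P[...,2]>5)&(P[...,0]>595);q=P[m];print('bangle',q.min(0),q.max(0))
```

```text
[[ 0.309 -0.    -0.951]
 [ 0.951 -0.001  0.309]
 [-0.001 -1.     0.   ]] [192.74301645 594.01144596 221.97244165]
post [376.32972796  81.08313491  60.87094513] [538.89132185 318.29350321 915.8777226 ]
bowl [ 338.93745277 -118.71580876    5.0126998 ] [425.76154299 -34.33518347  43.72837424]
pink [689.04548982 -75.82116989   2.58469656] [718.60892885  20.16794053  21.54082203]
bangle [623.71676086 138.47092234   5.07192989] [692.20785321 205.34235737  18.23599169]
```

View pics/ov_top.png

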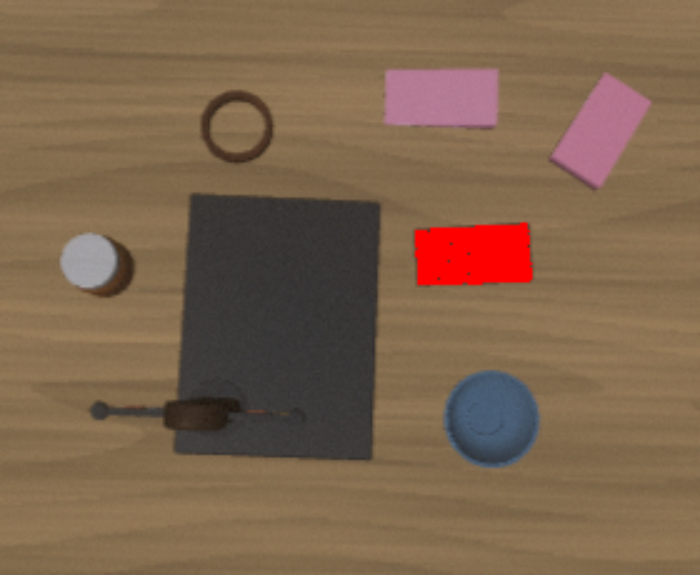

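View pics/ov_side.png

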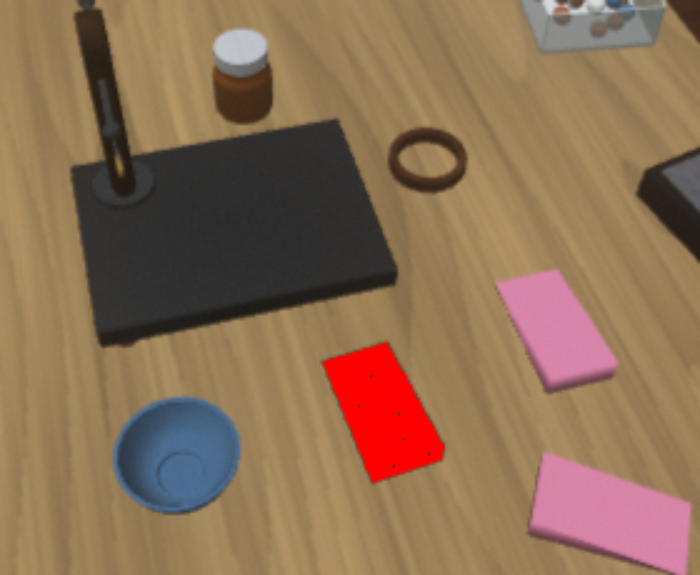

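jog_arm(steps=[{"dp": [0,0,0.5],"turn": [0,0,0],"claw": 0.5},{"dp": [0,0,1],"turn": [0,0,0.048],"claw": 0.5},{"dp": [0,0,1],"turn": [0,0,0.096],"claw": 0.5},{"dp": [0,0,1],"turn": [0,0,0.096],"claw": 0.5}])

```text
t: 0.43
ee_pos: [193.2, 595.3, 304.8]
orientation: [-1.211, -1.208, 1.202]
ft_force: [0.4, -0.5, -1.0]
width: 64.8
```

jog_arm(steps=[{"dp": [0.2,-0.4,0],"turn": [0,0,0],"claw": 0.5},{"dp": [0.4,-0.8,0],"turn": [0,0,0],"claw": 0.5},{"dp": [0.5,-1,0],"turn": [0,0,0],"claw": 0.5}])

```text
t: 0.68
ee_pos: [233.7, 512.5, 304.3]
orientation: [-1.212, -1.206, 1.203]
ft_force: [0.2, -0.0, 0.0]
width: 45.3
```

jog_arm(steps=[{"dp": [0.2,-0.4,0],"turn": [0,0,0],"claw": 0.5},{"dp": [0.4,-0.8,0],"turn": [0,0,0],"claw": 0.5},{"dp": [0.5,-1,0],"turn": [0,0,0],"claw": 0.5}])

```text
t: 0.93
ee_pos: [274.4, 429.5, 304.0]
orientation: [-1.213, -1.205, 1.204]
ft_force: [-0.7, 0.4, 0.6]
width: 43.7
```

jog_arm(steps=[{"dp": [0.2,-0.4,0],"turn": [0,0,0],"claw": 0.5},{"dp": [0.4,-0.8,0],"turn": [0,0,0],"claw": 0.5},{"dp": [0.5,-1,0],"turn": [0,0,0],"claw": 0.5}])

```text
t: 1.18
ee_pos: [315.1, 346.7, 303.7]
orientation: [-1.215, -1.203, 1.204]
ft_force: [0.8, 0.8, -0.2]
width: 43.8
```

jog_arm(steps=[{"dp": [0.2,-0.4,0],"turn": [0,0,0],"claw": 0.5},{"dp": [0.4,-0.8,0],"turn": [0,0,0],"claw": 0.5},{"dp": [0.5,-1,0],"turn": [0,0,0],"claw": 0.5}])

```text
t: 1.43
ee_pos: [355.8, 264.1, 303.6]
orientation: [-1.216, -1.202, 1.203]
ft_force: [-0.6, 0.4, -0.4]
width: 43.8
```

jog_arm(steps=[{"dp": [0.2,-0.4,0],"turn": [0,0,0],"claw": 0.5},{"dp": [0.4,-0.8,0],"turn": [0,0,0],"claw": 0.5},{"dp": [0.5,-1,0],"turn": [0,0,0],"claw": 0.5}])

```text
t: 1.68
ee_pos: [396.7, 181.5, 303.6]
orientation: [-1.217, -1.2, 1.202]
ft_force: [-0.0, 1.3, -0.6]
width: 43.6
```

jog_arm(steps=[{"dp": [0.2,-0.4,0],"turn": [0,0,0],"claw": 0.5},{"dp": [0.4,-0.8,0],"turn": [0,0,0],"claw": 0.5},{"dp": [0.5,-1,0],"turn": [0,0,0],"claw": 0.5}])

```text
t: 1.93
ee_pos: [437.8, 98.9, 303.6]
orientation: [-1.219, -1.199, 1.201]
ft_force: [0.1, 0.5, -0.0]
width: 44.0
```

jog_arm(steps=[{"dp": [0.2,-0.4,0],"turn": [0,0,0],"claw": 0.5},{"dp": [0.4,-0.8,0],"turn": [0,0,0],"claw": 0.5},{"dp": [0.5,-1,0],"turn": [0,0,0],"claw": 0.5}])

```text
t: 2.18
ee_pos: [479.2, 16.1, 303.6]
orientation: [-1.221, -1.198, 1.2]
ft_force: [0.0, 0.4, -0.4]
width: 44.0
```

jog_arm(steps=[{"dp": [0.05,-0.5,0],"turn": [0,0,0],"claw": 0.5},{"dp": [0.08,-1,-0.4],"turn": [0,0,0],"claw": 0.5},{"dp": [0.08,-1,-0.9],"turn": [0,0,0],"claw": 0.5},{"dp": [0.08,-1,-1],"turn": [0,0,0],"claw": 0.5}])

```text
t: 2.52
ee_pos: [483.6, -65.8, 219.7]
orientation: [-1.219, -1.193, 1.199]
ft_force: [-1.3, 0.3, -0.3]
width: 43.8
```

jog_arm(steps=[{"dp": [0,0,-0.5],"turn": [0,0,0],"claw": 0.5},{"dp": [0,0,-1],"turn": [0,0,0],"claw": 0.5},{"dp": [0,0,-1],"turn": [0,0,0],"claw": 0.5}])

```text
t: 2.77
ee_pos: [478.6, -65.3, 133.3]
orientation: [-1.209, -1.184, 1.202]
ft_force: [-2.3, 0.1, -1.2]
width: 43.6
```

jog_arm(steps=[{"dp": [0,0,-0.5],"turn": [0,0,0],"claw": 0.5},{"dp": [0,0,-0.9],"turn": [0,0,0],"claw": 0.5},{"dp": [0,0,-0.9],"turn": [0,0,0],"claw": 0.5},{"dp": [0,0,-0.9],"turn": [0,0,0],"claw": 0.5}])

```text
t: 3.1
ee_pos: [478.0, -65.1, 61.4]
orientation: [-1.206, -1.181, 1.204]
ft_force: [1.2, -0.3, -0.1]
width: 43.5
```

Run:
```python
from h import *
from scipy.spatial.transform import Rotation as Ro
o=ctrl.get_obs(); R=Ro.from_rotvec(o['orientation']).as_matrix(); print(np.round(R,4),o['ee_pos'],o['ft_force'])
d=shot('side','side1');shot('top','top1')
```

```text
[[ 1.960e-02 -1.770e-02 -9.997e-01]
 [ 9.998e-01 -4.000e-04  1.960e-02]
 [-8.000e-04 -9.998e-01  1.770e-02]] [478.04189013 -65.11837444  61.41799344] [ 1.19690708 -0.25448569 -0.06537894]
```

View pics/side1.png

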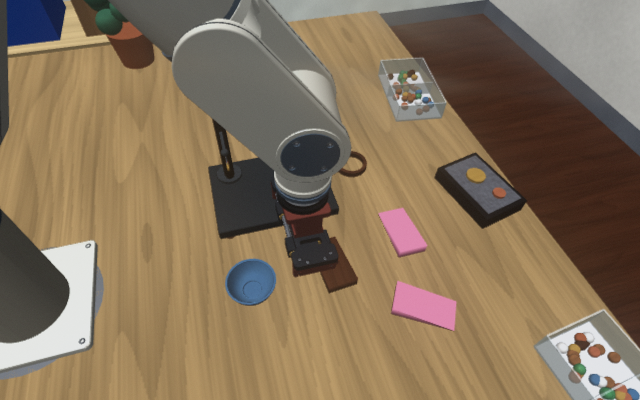

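jog_arm(steps=[{"dp": [0,0,-0.3],"turn": [0,0,0],"claw": 0.5},{"dp": [0,0,-0.55],"turn": [0,0,0],"claw": 0.5},{"dp": [0,0,-0.66],"turn": [0,0,0],"claw": 0.5},{"dp": [0,0,-0.66],"turn": [0,0,0],"claw": 0.5}])

```text
t: 3.53
ee_pos: [481.0, -65.6, 11.9]
orientation: [-1.212, -1.187, 1.201]
ft_force: [-0.2, 1.2, 0.3]
width: 44.0
```

jog_arm(steps=[{"dp": [0.06,0,0],"turn": [0,0,0],"claw": 0.5},{"dp": [0.12,0,0],"turn": [0,0,0],"claw": 0.5},{"dp": [0.18,0,0],"turn": [0,0,0],"claw": 0.5},{"dp": [0.24,0,0],"turn": [0,0,0],"claw": 0.5},{"dp": [0.3,0,0],"turn": [0,0,0],"claw": 0.5},{"dp": [0.34,0,0],"turn": [0,0,0],"claw": 0.5},{"dp": [0.38,0,0],"turn": [0,0,0],"claw": 0.5},{"dp": [0.42,0,0],"turn": [0,0,0],"claw": 0.5},{"dp": [0.45,0,0],"turn": [0,0,0],"claw": 0.5},{"dp": [0.45,0,0],"turn": [0,0,0],"claw": 0.5}])

```text
t: 4.37
ee_pos: [517.6, -65.6, 11.9]
orientation: [-1.212, -1.187, 1.201]
ft_force: [0.1, 0.7, 0.3]
width: 44.1
```

Run:
```python
from h import *
o=ctrl.get_obs(); print(o['t'],o['ee_pos'],o['orientation'],o['ft_force'])
d=shot('side','side2');shot('top','top2')
cv2.imwrite('pics/side2c.png',cv2.resize(d['img'][120:320,180:460,::-1],None,fx=2.5,fy=2.5))
```

```text
4.3667 [517.59782972 -65.58519242  11.85883088] [-1.21242048 -1.18687665  1.20083905] [0.10957322 0.68457632 0.30576799]
```

View pics/side2c.png

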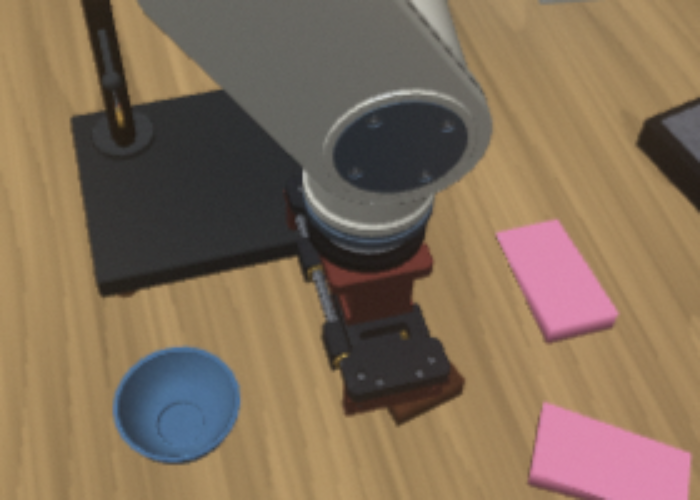

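The fingertips stayed at z = 12, higher than the wedge's thin half, so only one finger pushed and the wedge may have turned. I'll back off and look.

jog_arm(steps=[{"dp": [-0.2,0,0],"turn": [0,0,0],"claw": 0.5},{"dp": [-0.5,0,0],"turn": [0,0,0],"claw": 0.5},{"dp": [-0.6,0,0.3],"turn": [0,0,0],"claw": 0.5},{"dp": [-0.8,0,0.8],"turn": [0,0,0],"claw": 0.5},{"dp": [-1,0,1],"turn": [0,0,0],"claw": 0.5}])

```text
t: 4.88
ee_pos: [437.4, -65.7, 94.0]
orientation: [-1.214, -1.188, 1.2]
ft_force: [0.1, 0.4, -0.1]
width: 44.4
```

```bash
cat >> h.py <<'E'
def wedge(d,lo=215):
    P=cloud(d); I=d['img'].astype(int)
    m=(I.sum(-1)<lo)&(I[...,0]-I[...,2]>14)&(P[...,2]<30)&(P[...,2]>-5)&(P[...,0]>480)&(P[...,0]<640)&(P[...,1]<45)&(P[...,1]>-150)
    m=cv2.morphologyEx(m.astype(np.uint8),cv2.MORPH_OPEN,np.ones((3,3)))
    n,l,st,c=cv2.connectedComponentsWithStats(m); k=1+np.argmax(st[1:,4]); m=l==k
    q=P[m]; r=cv2.minAreaRect(np.ascontiguousarray(q[:,:2]).astype(np.float32))
    print('wedge n',m.sum(),np.round(r[0],1),np.round(r[1],1),round(r[2],2),np.round(cv2.boxPoints(r),1).tolist(),'z',q[:,2].min(),q[:,2].max())
    return m
E
python3 - <<'E'
from h import *
o=ctrl.get_obs(); print(o['t'],o['ee_pos'],o['ft_force'])
d=shot('side','side3');wedge(d)
cv2.imwrite('pics/side3c.png',cv2.resize(d['img'][120:320,180:460,::-1],None,fx=2.5,fy=2.5))
d=shot('top','top3');wedge(d)
cv2.imwrite('pics/top3c.png',cv2.resize(d['img'][120:320,180:460,::-1],None,fx=2.5,fy=2.5))
E
```

```text
4.8833 [437.4085567  -65.67709005  93.9782334 ] [ 0.12609985  0.35067049 -0.12567586]
wedge n 1528 [549.2 -59.5] [ 56.8 111.4] 12.22 [[509.70001220703125, -11.0], [533.2999877929688, -119.9000015258789], [588.7999877929688, -107.9000015258789], [565.2000122070312, 1.0]] z -0.3270520481177073 23.811262509803782
wedge n 896 [549.7 -58.9] [ 54.8 108.2] 11.8 [[511.79998779296875, -11.5], [533.9000244140625, -117.5], [587.5999755859375, -106.30000305175781], [565.4000244140625, -0.30000001192092896]] z -0.5103292251485527 25.736287555258514
```

View pics/side3c.png

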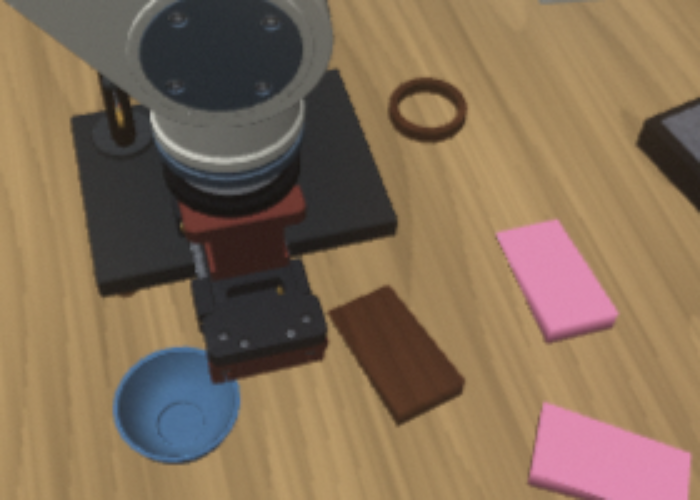

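View pics/top3c.png

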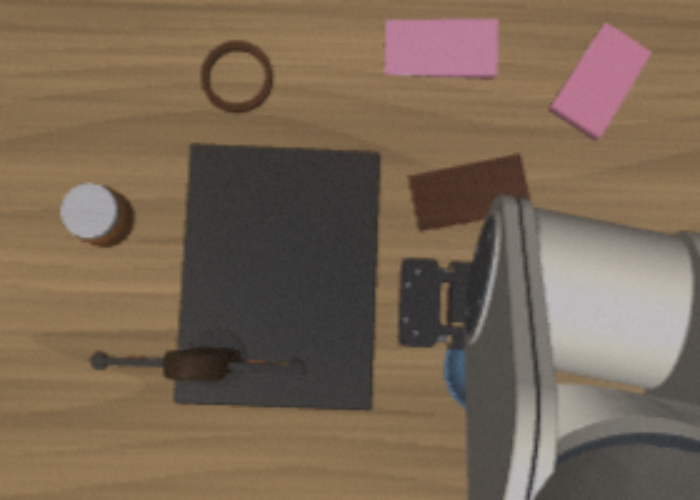

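The wedge is now centred at (549,-59) with yaw +12°. I'll push it again on the -x side with the tips lower, at about z = 4, so that both fingers bear on it and square it up.

jog_arm(steps=[{"dp": [0.4,0.02,0],"turn": [0,0,0],"claw": 0.5},{"dp": [0.6,0.04,-0.3],"turn": [0,0,0],"claw": 0.5},{"dp": [0.6,0.04,-0.8],"turn": [0,0,0],"claw": 0.5},{"dp": [0.6,0.04,-1],"turn": [0,0,0],"claw": 0.5},{"dp": [0.6,0.04,-1],"turn": [0,0,0],"claw": 0.5}])

```text
t: 5.4
ee_pos: [481.9, -61.9, 9.7]
orientation: [-1.209, -1.184, 1.202]
ft_force: [-0.1, 0.4, -0.4]
width: 43.9
```

jog_arm(steps=[{"dp": [0,0,-0.09],"turn": [0,0,0],"claw": 0.5},{"dp": [0,0,-0.11],"turn": [0,0,0],"claw": 0.5},{"dp": [0,0,-0.11],"turn": [0,0,0],"claw": 0.5}])

```text
t: 5.65
ee_pos: [482.2, -61.9, 0.9]
orientation: [-1.209, -1.184, 1.202]
ft_force: [-0.3, 0.1, 0.0]
width: 44.0
```

jog_arm(steps=[{"dp": [0,0,0.035],"turn": [0,0,0],"claw": 0.5},{"dp": [0.06,0,0.035],"turn": [0,0,0],"claw": 0.5},{"dp": [0.12,0,0.035],"turn": [0,0,0],"claw": 0.5},{"dp": [0.18,0,0.035],"turn": [0,0,0],"claw": 0.5},{"dp": [0.22,0,0.035],"turn": [0,0,0],"claw": 0.5},{"dp": [0.26,0,0.035],"turn": [0,0,0],"claw": 0.5},{"dp": [0.3,0,0.035],"turn": [0,0,0],"claw": 0.5},{"dp": [0.34,0,0.035],"turn": [0,0,0],"claw": 0.5},{"dp": [0.38,0,0.035],"turn": [0,0,0],"claw": 0.5},{"dp": [0.42,0,0.035],"turn": [0,0,0],"claw": 0.5},{"dp": [0.46,0,0.035],"turn": [0,0,0],"claw": 0.5},{"dp": [0.5,0,0.035],"turn": [0,0,0],"claw": 0.5}])

```text
t: 6.65
ee_pos: [522.5, -61.9, 3.7]
orientation: [-1.209, -1.184, 1.202]
ft_force: [-0.1, -0.5, -0.6]
width: 43.8
```

Run:
```python
from h import *
o=ctrl.get_obs(); print(o['t'],o['ee_pos'],o['ft_force'])
```

```text
6.65 [522.52408622 -61.93560592   3.70282383] [-0.11410965 -0.4826826  -0.56765574]
```

jog_arm(steps=[{"dp": [-0.2,0,0],"turn": [0,0,0],"claw": 0.5},{"dp": [-0.5,0,0.1],"turn": [0,0,0],"claw": 0.5},{"dp": [-0.6,-0.1,0.5],"turn": [0,0,0],"claw": 0.5},{"dp": [-0.8,-0.3,0.9],"turn": [0,0,0],"claw": 0.4},{"dp": [-0.8,-0.3,1],"turn": [0,0,0],"claw": 0.3}])

```text
t: 7.07
ee_pos: [457.8, -87.3, 86.6]
orientation: [-1.211, -1.184, 1.201]
ft_force: [1.5, 0.1, -0.1]
width: 33.9
```

Run:
```python
from h import *
o=ctrl.get_obs(); print(o['t'],o['ee_pos'],o['ft_force'])
d=shot('side','side4');wedge(d)
cv2.imwrite('pics/side4c.png',cv2.resize(d['img'][120:320,180:460,::-1],None,fx=2.5,fy=2.5))
d=shot('top','top4');wedge(d)
```

```text
7.0667 [457.76297889 -87.26351255  86.56219584] [ 1.54074078  0.08618176 -0.12357587]
wedge n 1495 [562.5 -65.3] [ 56.2 110.8] 1.64 [[532.9000244140625, -10.699999809265137], [536.0, -121.5], [592.2000122070312, -119.80000305175781], [589.0, -9.100000381469727]] z -0.7400602023578813 24.263237831396964
wedge n 913 [562.9 -64.3] [ 55.5 108.5] 1.96 [[533.2999877929688, -11.100000381469727], [537.0, -119.4000015258789], [592.5, -117.5], [588.7999877929688, -9.199999809265137]] z -2.2377169121233464 25.529780170588765
```

View pics/side4c.png

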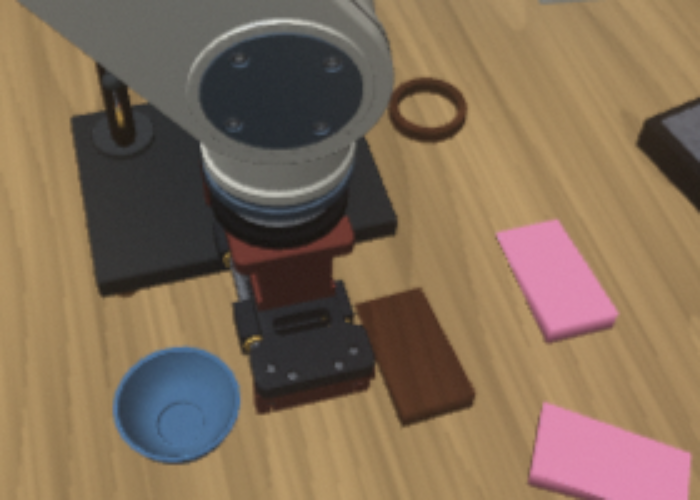

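jog_arm(steps=[{"dp": [0.1,-0.1,0],"turn": [0,0,-0.035],"claw": 0.3},{"dp": [0.2,-0.2,0],"turn": [0,0,-0.07],"claw": 0.3},{"dp": [0.3,-0.3,0],"turn": [0,0,-0.105],"claw": 0.3},{"dp": [0.4,-0.4,0],"turn": [0,0,-0.14],"claw": 0.3},{"dp": [0.5,-0.5,0],"turn": [0,0,-0.175],"claw": 0.3},{"dp": [0.6,-0.6,0],"turn": [0,0,-0.21],"claw": 0.3},{"dp": [0.7,-0.7,0],"turn": [0,0,-0.245],"claw": 0.3},{"dp": [0.7,-0.7,0],"turn": [0,0,-0.25],"claw": 0.3}])

```text
t: 7.83
ee_pos: [518.1, -143.2, 84.1]
orientation: [-1.48, -0.59, 0.597]
ft_force: [1.2, -0.0, 0.4]
width: 26.3
```

jog_arm(steps=[{"dp": [0.2,0,0],"turn": [0,0,-0.035],"claw": 0.3},{"dp": [0.4,0,0],"turn": [0,0,-0.07],"claw": 0.3},{"dp": [0.6,0,0],"turn": [0,0,-0.105],"claw": 0.3},{"dp": [0.61,0,0],"turn": [0,0,-0.14],"claw": 0.3},{"dp": [0.61,0,0],"turn": [0,0,-0.175],"claw": 0.3},{"dp": [0.61,0,0],"turn": [0,0,-0.21],"claw": 0.3},{"dp": [0.61,0,0],"turn": [0,0,-0.245],"claw": 0.3},{"dp": [0.61,0,0],"turn": [0,0,-0.248],"claw": 0.3}])

```text
t: 8.5
ee_pos: [566.3, -142.2, 82.8]
orientation: [-1.561, 0.019, -0.014]
ft_force: [0.2, -0.9, 0.1]
width: 26.5
```

Run:
```python
from h import *
from scipy.spatial.transform import Rotation as Ro
o=ctrl.get_obs(); R=Ro.from_rotvec(o['orientation']).as_matrix(); print(np.round(R,4),o['ee_pos'],o['ft_force'],o['qpos'],o['t'])
```

```text
[[ 0.9998 -0.0032  0.0205]
 [-0.0205  0.0096  0.9997]
 [-0.0033 -0.9999  0.0095]] [ 566.34508455 -142.24430371   82.76417821] [ 0.1991773  -0.88613345  0.0741989 ] [-0.27089014  0.55719157  1.79989963  0.01177717  0.7901338  -0.2587074 ] 8.5
```

jog_arm(steps=[{"dp": [-0.03,0,-0.4],"turn": [0,0,0.003],"claw": 0.3},{"dp": [-0.03,0,-0.8],"turn": [0,0,0.003],"claw": 0.3},{"dp": [-0.03,0,-0.93],"turn": [0,0,0.003],"claw": 0.3},{"dp": [-0.03,0,-0.93],"turn": [0,0,0.003],"claw": 0.3}])

```text
t: 8.83
ee_pos: [561.4, -141.1, 5.2]
orientation: [-1.56, 0.013, 0.001]
ft_force: [-0.9, 0.5, 0.3]
width: 26.3
```

Run:
```python
from h import *
o=ctrl.get_obs(); print(o['t'],o['ee_pos'],o['orientation'],o['ft_force'])
```

```text
8.8333 [ 561.43027705 -141.1276488     5.2112223 ] [-1.55956683e+00  1.33801233e-02  1.42792366e-03] [-0.89288533  0.48152158  0.27983157]
```

jog_arm(steps=[{"dp": [0.02,0.06,0.025],"turn": [0,0,0],"claw": 0.3},{"dp": [0.02,0.12,0.025],"turn": [0,0,0],"claw": 0.3},{"dp": [0.02,0.17,0.025],"turn": [0,0,0],"claw": 0.3},{"dp": [0.02,0.22,0.025],"turn": [0,0,0],"claw": 0.3},{"dp": [0.02,0.27,0.025],"turn": [0,0,0],"claw": 0.3},{"dp": [0.02,0.32,0.025],"turn": [0,0,0],"claw": 0.3},{"dp": [0.02,0.37,0.025],"turn": [0,0,0],"claw": 0.3},{"dp": [0.02,0.42,0.025],"turn": [0,0,0],"claw": 0.3},{"dp": [0.02,0.47,0.025],"turn": [0,0,0],"claw": 0.3},{"dp": [0.02,0.52,0.025],"turn": [0,0,0],"claw": 0.3},{"dp": [0.02,0.56,0.025],"turn": [0,0,0],"claw": 0.3},{"dp": [0.02,0.6,0.025],"turn": [0,0,0],"claw": 0.3}])

```text
t: 9.83
ee_pos: [563.0, -92.8, 7.2]
orientation: [-1.56, 0.013, 0.002]
ft_force: [1.0, -0.3, 0.9]
width: 26.6
```

Run:
```python
from h import *
o=ctrl.get_obs(); print(o['t'],o['ee_pos'],o['ft_force'])
d=shot('side','side5');wedge(d)
cv2.imwrite('pics/side5c.png',cv2.resize(d['img'][120:320,180:460,::-1],None,fx=2.5,fy=2.5))
```

```text
9.8333 [562.98021668 -92.78522465   7.15253922] [ 1.03337988 -0.32515955  0.85692616]
wedge n 73 [548.5  19.6] [21.  20.5] 73.0 [[535.5999755859375, 12.5], [555.2000122070312, 6.5], [561.4000244140625, 26.600000381469727], [541.7999877929688, 32.599998474121094]] z 0.8832897385383376 7.6522375379397545
```

View pics/side5c.png

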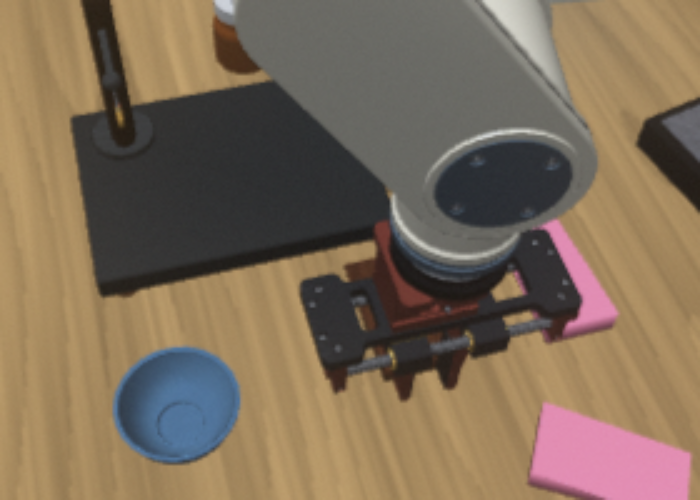

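jog_arm(steps=[{"dp": [0,0.05,0],"turn": [0,0,0],"claw": 0.3},{"dp": [0,0.1,0],"turn": [0,0,0],"claw": 0.3},{"dp": [0,0.16,0],"turn": [0,0,0],"claw": 0.3},{"dp": [0,0.22,0],"turn": [0,0,0],"claw": 0.3},{"dp": [0,0.28,0],"turn": [0,0,0],"claw": 0.3},{"dp": [0,0.34,0],"turn": [0,0,0],"claw": 0.3},{"dp": [0,0.4,0],"turn": [0,0,0],"claw": 0.3},{"dp": [0,0.45,0],"turn": [0,0,0],"claw": 0.3},{"dp": [0,0.5,0],"turn": [0,0,0],"claw": 0.3},{"dp": [0,0.54,0],"turn": [0,0,0],"claw": 0.3},{"dp": [0,0.57,0],"turn": [0,0,0],"claw": 0.3},{"dp": [0,0.59,0],"turn": [0,0,0],"claw": 0.3}])

```text
t: 10.88
ee_pos: [562.9, -44.8, 7.1]
orientation: [-1.559, 0.013, 0.002]
ft_force: [-0.8, -0.0, -0.5]
width: 26.1
```

Run:
```python
from h import *
o=ctrl.get_obs(); print(o['t'],o['ee_pos'],o['ft_force'])
d=shot('side','side6')
cv2.imwrite('pics/side6c.png',cv2.resize(d['img'][120:320,180:460,::-1],None,fx=2.5,fy=2.5))
d=shot('top','top6')
cv2.imwrite('pics/top6c.png',cv2.resize(d['img'][120:320,180:460,::-1],None,fx=2.5,fy=2.5))
```

```text
10.8833 [562.93101952 -44.82820003   7.13514357] [-0.84084958 -0.03090505 -0.47054113]
```

View pics/side6c.png

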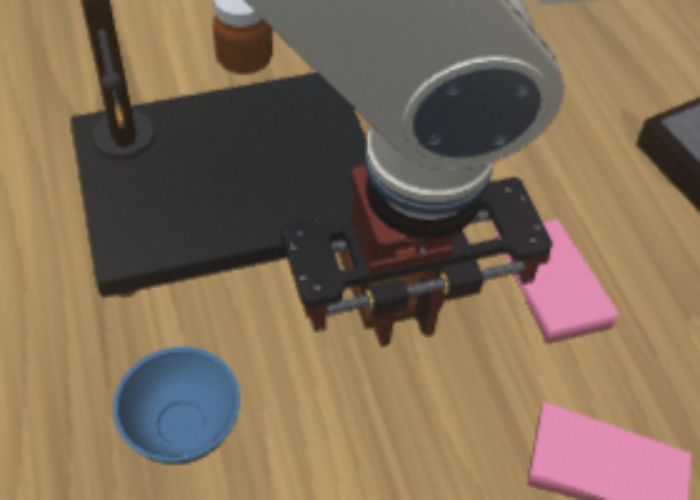

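View pics/top6c.png

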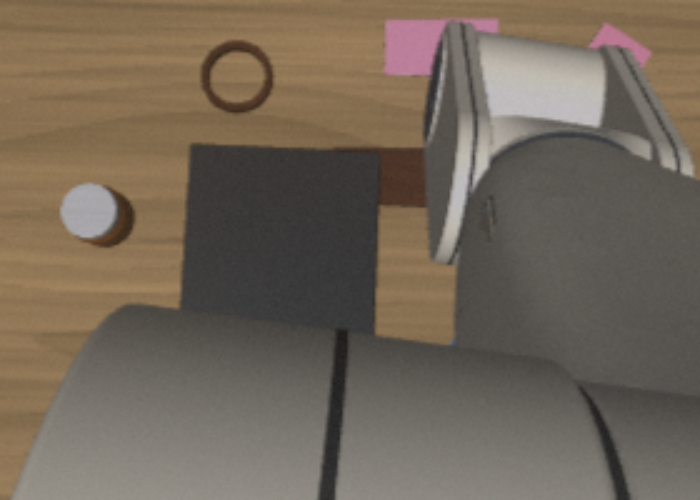

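The top view shows the wedge partly under the slab, at crop (380-427, 150-206), and roughly centred on the foot's x. From here I'll advance in small steps and watch the force.

jog_arm(steps=[{"dp": [0,0.02,0],"turn": [0,0,0],"claw": 0.3},{"dp": [0,0.04,0],"turn": [0,0,0],"claw": 0.3},{"dp": [0,0.06,0],"turn": [0,0,0],"claw": 0.3},{"dp": [0,0.07,0],"turn": [0,0,0],"claw": 0.3}])

```text
t: 11.32
ee_pos: [563.0, -39.3, 7.2]
orientation: [-1.559, 0.013, 0.002]
ft_force: [-0.3, -1.2, 0.7]
width: 26.2
```

jog_arm(steps=[{"dp": [0,0.01,0],"turn": [0,0,0],"claw": 0.3},{"dp": [0,0.025,0],"turn": [0,0,0],"claw": 0.3},{"dp": [0,0.025,0],"turn": [0,0,0],"claw": 0.3}])

```text
t: 11.57
ee_pos: [563.0, -37.4, 7.2]
orientation: [-1.56, 0.013, 0.002]
ft_force: [0.2, -3.5, 0.0]
width: 26.4
```

jog_arm(steps=[{"dp": [0,0.01,0],"turn": [0,0,0],"claw": 0.3},{"dp": [0,0.015,0],"turn": [0,0,0],"claw": 0.3},{"dp": [0,0.015,0],"turn": [0,0,0],"claw": 0.3}])

```text
t: 11.82
ee_pos: [563.1, -36.7, 7.2]
orientation: [-1.56, 0.013, 0.002]
ft_force: [0.6, -5.6, 0.5]
width: 26.4
```

jog_arm(steps=[{"dp": [0,0,0],"turn": [0,0,0],"claw": 0.3},{"dp": [0,0,0],"turn": [0,0,0],"claw": 0.3}])

```text
t: 11.98
ee_pos: [563.1, -36.7, 7.2]
orientation: [-1.56, 0.013, 0.002]
ft_force: [-0.4, -2.6, -0.2]
width: 26.1
```

Run:
```python
from h import *
def comp(m,seed):
    n,l,st,c=cv2.connectedComponentsWithStats(m.astype(np.uint8)); return l==l[seed[1],seed[0]]
o=ctrl.get_obs(); print(o['t'],o['ee_pos'],o['ft_force'])
d=shot('top','top7'); d0=load('top0')
for t in('top0','top3','top6','top7'):
    e=load(t); P=cloud(e); I=e['img'].astype(int)
    mm=comp((abs(P[...,2]-46)<8)&(I.max(-1)<90),(291,215))&(np.arange(400)[:,None]<228)
    w=ray(e,np.argwhere(mm)[:,::-1],46); q=P[mm&(abs(P[...,2]-46)<5)]
    # edges by gray profile
    g=cv2.cvtColor(e['img'],cv2.COLOR_RGB2GRAY).astype(float)
    def edge(prof):
        mid=(prof[:5].mean()+prof[-5:].mean())/2; s=np.sign(prof-mid); i=np.argmax(s[1:]!=s[:-1]); return i+(mid-prof[i])/(prof[i+1]-prof[i])
    L=np.mean([240+edge(g[v,240:268]) for v in range(190,214)]); 
    B=np.mean([166+edge(g[166:192,u]) for u in range(262,300)])
    Rr=np.mean([320+edge(g[v,320:345]) for v in range(208,222)])
    A=np.linalg.lstsq(np.c_[q[:,:2]-q[:,:2].mean(0),np.ones(len(q))],q[:,2],rcond=None)[0]
    print(t,'left',round(L,2),'right',round(Rr,2),'far',round(B,2),'tilt mm/m',np.round(A[:2]*1000,1))
```

```text
11.9833 [563.07149733 -36.73033742   7.18781206] [-0.43808609 -2.64089356 -0.16945531]
top0 left 254.08 right 330.71 far 178.01 tilt mm/m [-0.9 -0.1]
top3 left 254.07 right 330.71 far 178.01 tilt mm/m [-2.3 -0.1]
top6 left 254.08 right 330.73 far 178.0 tilt mm/m [-1.7 -0.1]
top7 left 254.04 right 330.69 far 178.01 tilt mm/m [ 1. -1.]
```

jog_arm(steps=[{"dp": [0,0.01,0],"turn": [0,0,0],"claw": 0.3},{"dp": [0,0.02,0],"turn": [0,0,0],"claw": 0.3},{"dp": [0,0.02,0],"turn": [0,0,0],"claw": 0.3}])

```text
t: 12.28
ee_pos: [563.1, -35.7, 7.2]
orientation: [-1.561, 0.012, 0.002]
ft_force: [0.7, -6.5, -0.9]
width: 27.0
```

```bash
cat >> h.py <<'E'
def mon(tag):
    o=ctrl.get_obs(); e=shot('top',tag); g=cv2.cvtColor(e['img'],cv2.COLOR_RGB2GRAY).astype(float)
    def edge(prof):
        mid=(prof[:5].mean()+prof[-5:].mean())/2; s=np.sign(prof-mid); i=np.argmax(s[1:]!=s[:-1]); return i+(mid-prof[i])/(prof[i+1]-prof[i])
    L=np.mean([240+edge(g[v,240:268]) for v in range(190,214)]); 
    B=np.mean([166+edge(g[166:192,u]) for u in range(262,300)])
    Rr=np.mean([320+edge(g[v,320:345]) for v in range(208,222)])
    P=cloud(e); m=np.zeros(g.shape,bool); m[182:224,258:326]=1; m&=(abs(P[...,2]-46)<6); q=P[m]
    A=np.linalg.lstsq(np.c_[q[:,:2]-[463,121],np.ones(len(q))],q[:,2],rcond=None)[0]
    print(tag,o['t'],np.round(o['ee_pos'],2),np.round(o['ft_force'],1),'L %.2f R %.2f far %.2f'%(L,Rr,B),'tilt',np.round(A[:2]*1000,1))
E
python3 -c "
from h import *
mon('m1');mon('m2');print(ctrl.get_obs()['ft_force'])"
```

```text
m1 12.2833 [563.15 -35.66   7.2 ] [ 0.7 -6.5 -0.9] L 253.99 R 330.68 far 178.01 tilt [ 1.1 -3. ]
m2 12.3333 [563.15 -35.64   7.16] [-0.5 -6.4  0.1] L 254.03 R 330.69 far 178.01 tilt [-0.4 -2.3]
[ 0.92257045 -6.05376225 -1.11844362]
```

The push needs about 6.3 N steadily, the slab's -y side has risen slightly and the slab has not slid (edges within 0.05 px). That counts as snug, so I'll stop and back off.

jog_arm(steps=[{"dp": [0,-0.05,0],"turn": [0,0,0],"claw": 0.3},{"dp": [0,-0.3,0],"turn": [0,0,0],"claw": 0.3},{"dp": [0,-0.6,0.1],"turn": [0,0,0],"claw": 0.3},{"dp": [0,-0.9,0.5],"turn": [0,0,0],"claw": 0.2},{"dp": [0,-1,1],"turn": [0,0,0],"claw": 0.0},{"dp": [0,-1,1],"turn": [0,0,0],"claw": 0.0}])

```text
t: 12.88
ee_pos: [567.2, -118.3, 93.2]
orientation: [-1.563, 0.007, -0.007]
ft_force: [1.6, -0.9, 0.4]
width: 9.7
```

Run:
```python
from h import *
mon('top8'); d=shot('side','side8'); P=cloud(d)
cv2.imwrite('pics/side8c.png',cv2.resize(d['img'][180:300,240:400,::-1],None,fx=4.5,fy=4.5,interpolation=cv2.INTER_CUBIC))
wedge(d)
```

```text
top8 12.8833 [ 567.21 -118.26   93.22] [ 1.6 -0.9  0.4] L 254.02 R 330.68 far 178.00 tilt [ 0.5 -2. ]
wedge n 63 [5.64e+02 5.00e-01] [26.9 12.8] 83.72 [[556.0999755859375, -12.199999809265137], [568.9000244140625, -13.600000381469727], [571.7999877929688, 13.100000381469727], [559.0999755859375, 14.5]] z 13.670859768472042 20.705052900453097
```

View pics/side8c.png

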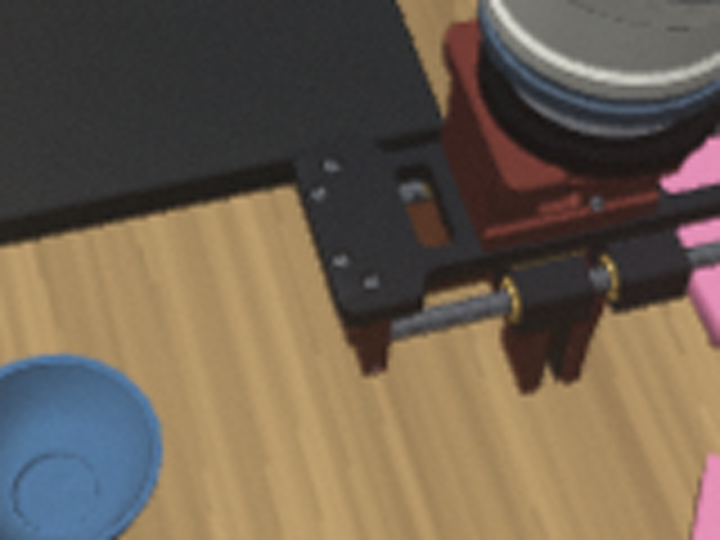

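jog_arm(steps=[{"dp": [0,0.4,0],"turn": [0,0,0],"claw": 0.0},{"dp": [-0.03,0.8,0],"turn": [0,0,0],"claw": 0.0},{"dp": [-0.06,1,0],"turn": [0,0,0],"claw": 0.0}])

```text
t: 13.23
ee_pos: [558.0, -33.3, 87.3]
orientation: [-1.56, 0.012, 0.001]
ft_force: [-0.2, -0.0, -0.6]
width: 0.6
```

jog_arm(steps=[{"dp": [0,0.4,0],"turn": [0,0,0],"claw": 0.0},{"dp": [0,0.8,0],"turn": [0,0,0],"claw": 0.0},{"dp": [0,1,-0.2],"turn": [0,0,0],"claw": 0.0},{"dp": [0,1,-0.3],"turn": [0,0,0],"claw": 0.0}])

```text
t: 13.57
ee_pos: [556.2, 50.3, 61.1]
orientation: [-1.56, 0.011, 0.006]
ft_force: [-0.9, 0.2, -0.3]
width: 0.6
```

Run:
```python
from h import *
o=ctrl.get_obs();print(o['t'],o['ee_pos'],o['orientation'],o['ft_force'],o['width'])
d=shot('side','side9')
cv2.imwrite('pics/side9c.png',cv2.resize(d['img'][130:290,200:400,::-1],None,fx=3.5,fy=3.5,interpolation=cv2.INTER_CUBIC))
print(proj(d,[[562,51,46]])); wedge(d)
```

```text
13.5667 [556.19633962  50.3020722   61.10233998] [-1.55977331  0.01126878  0.00649601] [-0.90676036  0.17342499 -0.34242542] 0.5762873280807698
[[326.63699731 201.47379138]]
wedge n 866 [563.7   8.1] [57.2 68.3] 0.72 [[534.7000122070312, 41.900001525878906], [535.5, -26.5], [592.7999877929688, -25.700000762939453], [591.9000244140625, 42.599998474121094]] z -0.19494220588387634 29.184714588293446
```

View pics/side9c.png

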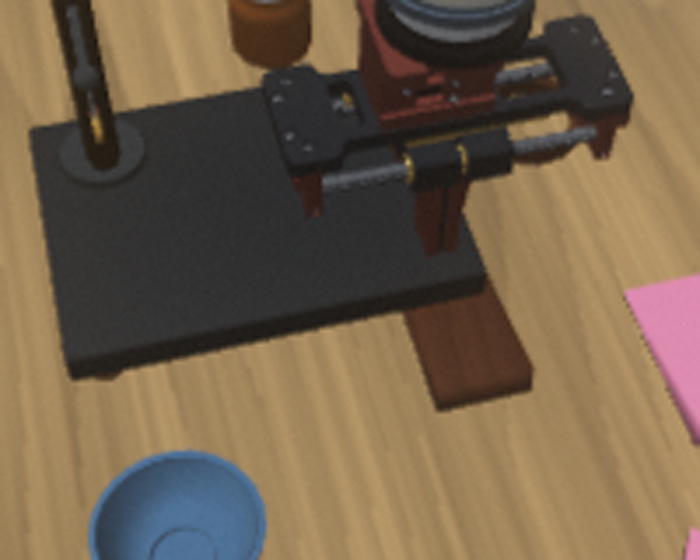

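The wedge sits straight under the corner, with its thick end at y≈-26 and its centre at x≈563.6. Next is the press at about (562, 51).

jog_arm(steps=[{"dp": [0.07,0.01,-0.05],"turn": [0,0,0],"claw": 0.0},{"dp": [0.07,0.01,-0.1],"turn": [0,0,0],"claw": 0.0},{"dp": [0.07,0.01,-0.14],"turn": [0,0,0],"claw": 0.0},{"dp": [0.07,0.01,-0.15],"turn": [0,0,0],"claw": 0.0}])

```text
t: 13.95
ee_pos: [560.6, 48.6, 47.2]
orientation: [-1.56, 0.015, 0.008]
ft_force: [-0.8, -0.0, -0.1]
width: 0.8
```

jog_arm(steps=[{"dp": [0,0,-0.01],"turn": [0,0,0],"claw": 0.0},{"dp": [0,0,-0.02],"turn": [0,0,0],"claw": 0.0},{"dp": [0,0,-0.025],"turn": [0,0,0],"claw": 0.0}])

```text
t: 14.2
ee_pos: [560.8, 48.0, 46.0]
orientation: [-1.561, 0.016, 0.007]
ft_force: [-3.2, -1.1, 10.5]
width: 0.5
```

jog_arm(steps=[{"dp": [0,0,-0.015],"turn": [0,0,0],"claw": 0.0},{"dp": [0,0,-0.03],"turn": [0,0,0],"claw": 0.0},{"dp": [0,0,-0.03],"turn": [0,0,0],"claw": 0.0}])

```text
t: 14.45
ee_pos: [560.9, 47.8, 45.8]
orientation: [-1.56, 0.016, 0.006]
ft_force: [-7.2, 2.0, 20.4]
width: 0.6
```

```bash
python3 -c "
from h import *
mon('p1')"
```

```text
p1 14.45 [560.87  47.84  45.76] [-7.2  2.  20.4] L 254.01 R 321.60 far 177.69 tilt [-0.2  0.6]
```

jog_arm(steps=[{"dp": [-0.004,0,-0.03],"turn": [0,0,0],"claw": 0.0},{"dp": [-0.004,0,-0.03],"turn": [0,0,0],"claw": 0.0},{"dp": [-0.004,0,-0.03],"turn": [0,0,0],"claw": 0.0},{"dp": [-0.004,0,-0.03],"turn": [0,0,0],"claw": 0.0},{"dp": [-0.004,0,-0.03],"turn": [0,0,0],"claw": 0.0},{"dp": [-0.004,0,-0.03],"turn": [0,0,0],"claw": 0.0}])

```text
t: 15.0
ee_pos: [560.9, 47.8, 45.8]
orientation: [-1.56, 0.016, 0.005]
ft_force: [-6.3, 1.7, 21.0]
width: 0.6
```

```bash
python3 -c "
from h import *
mon('p2')"
```

```text
p2 15.0 [560.89  47.83  45.8 ] [-6.3  1.7 21. ] L 254.02 R 322.06 far 177.43 tilt [ 0.6 -0.7]
```

It held 21 N for half a second with z steady at 45.8, so there was no rocking. Now I'll lift straight off, retreat and check.

jog_arm(steps=[{"dp": [0,0,0.02],"turn": [0,0,0],"claw": 0.0},{"dp": [0,0,0.3],"turn": [0,0,0],"claw": 0.0},{"dp": [0,0,0.7],"turn": [0,0,0],"claw": 0.0},{"dp": [0,-0.3,1],"turn": [0,0,0],"claw": 0.0},{"dp": [0,-0.3,1],"turn": [0,0,0],"claw": 0.0}])

```text
t: 15.47
ee_pos: [564.0, 21.6, 130.7]
orientation: [-1.56, 0.01, -0.002]
ft_force: [0.6, -0.2, 0.7]
width: 0.4
```

jog_arm(steps=[{"dp": [0,-0.5,0.2],"turn": [0,0,0],"claw": 0.0},{"dp": [0,-1,0.5],"turn": [0,0,0],"claw": 0.0},{"dp": [0,-1,1],"turn": [0,0,0],"claw": 0.0}])

```text
t: 15.72
ee_pos: [561.4, -60.9, 203.6]
orientation: [-1.56, 0.017, 0.001]
ft_force: [-0.2, 0.4, -0.4]
width: 0.5
```

jog_arm(steps=[{"dp": [0,-0.5,0],"turn": [0,0,0],"claw": 0.0},{"dp": [0,-1,0.3],"turn": [0,0,0],"claw": 0.0},{"dp": [0,-1,0.3],"turn": [0,0,0],"claw": 0.0}])

```text
t: 15.97
ee_pos: [562.4, -145.8, 230.3]
orientation: [-1.563, 0.016, -0.005]
ft_force: [-0.8, -0.4, 0.5]
width: 0.5
```

jog_arm(steps=[{"dp": [0,-0.5,0],"turn": [0,0,0],"claw": 0.0},{"dp": [0,-1,0],"turn": [0,0,0],"claw": 0.0},{"dp": [0,-1,0],"turn": [0,0,0],"claw": 0.0},{"dp": [0,-1,0],"turn": [0,0,0],"claw": 0.0}])

```text
t: 16.3
ee_pos: [562.0, -227.6, 229.7]
orientation: [-1.563, 0.019, -0.008]
ft_force: [0.5, -0.3, -0.4]
width: 0.7
```

Run:
```python
from h import *
mon('top10'); d=shot('side','side10'); wedge(d)
cv2.imwrite('pics/side10c.png',cv2.resize(d['img'][110:310,180:460,::-1],None,fx=2.5,fy=2.5,interpolation=cv2.INTER_CUBIC))
wedge(load('top10'))
```

```text
top10 16.3 [ 561.99 -227.56  229.69] [ 0.5 -0.3 -0.4] L 254.00 R 330.69 far 177.99 tilt [-0.6 -2.6]
wedge n 377 [546.6   8. ] [69.3 29.9] 83.26 [[527.7000122070312, -24.600000381469727], [557.4000244140625, -28.200000762939453], [565.5, 40.70000076293945], [535.7999877929688, 44.20000076293945]] z -0.08422081795788472 28.07200773665079
wedge n 526 [563.6   3.2] [53.1 55.2] 89.59 [[535.7999877929688, -23.200000762939453], [591.0, -23.600000381469727], [591.4000244140625, 29.5], [536.0999755859375, 29.899999618530273]] z -0.28244416252630344 25.48335888616805
```

View pics/side10c.png

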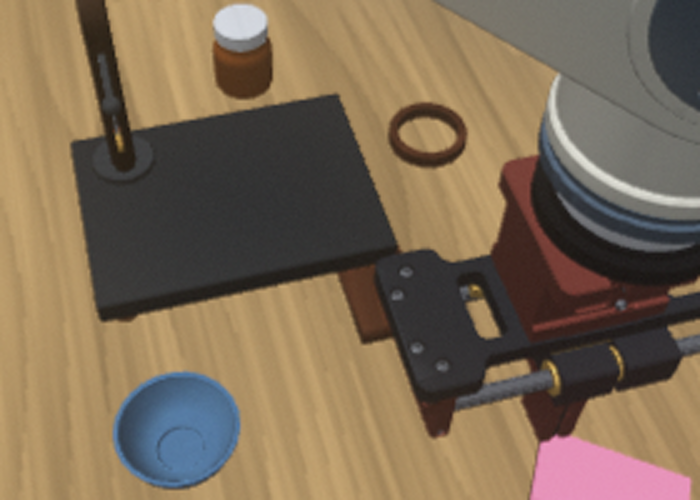

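View pics/top10.png

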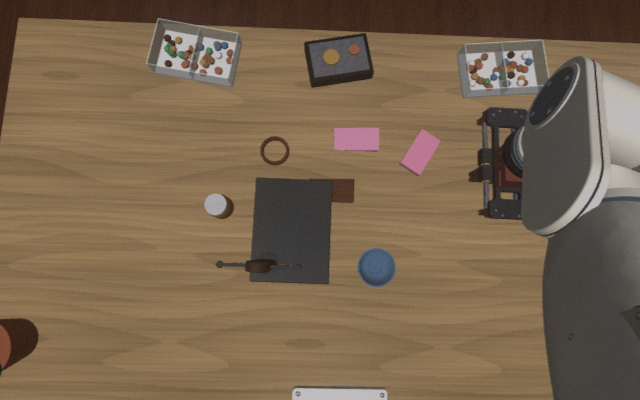

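The wedge lies straight at (563.6, y≈29), still under the corner. The slab edges are within 0.1 px of the start, the bystanders have not moved, and the hand is clear at (562,-228,230). I'll hand it in.

```bash
python3 -c "
from h import *
print(ctrl.close_job())"
```

```text
the job is handed in; nothing more can be done
None
```

The wedge is pushed snug under the short foot, and the stand did not rock when I pressed the corner above it. I handed the job in at about 16.3 s of the 54 s allowed. It reports no verdict.

- **Lining up the wedge:** It lay about 30 mm to one side of the foot. My first sideways nudge had the fingertips too high (z = 12 mm), and it turned the wedge to 12° instead of straightening it. A second nudge with the tips lower squared it up to about 2°.
- **Pushing it in:** I pushed it thin end first with slightly opened fingers. It met the foot near hand y ≈ −39 mm. I stopped about 3.3 mm further on, at a steady 6.3 N, which is the low end of the 6–11 N range. I judged it snug from that force and from a slight rise of the slab on that side.
- **Pressing the corner:** I pressed with the closed fingertips about 3 mm from the point above the foot, using 20–21 N for over half a second. The tip stayed at z ≈ 45.8 mm. The arm also pushed sideways on the slab with 6–7 N, but the slab did not move.
- **Last checks:**
  - The slab edges are within 0.1 px (about 0.2 mm) of where they started.
  - The wedge lies straight, centred about 1.5 mm from the foot's x.
  - The bowl, jar, bangle and pink blocks look unmoved.
  - The hand is clear of everything.
- **Where measurements disagreed:** The two cameras differed by 2–3 mm on the position of the wedge's thick end (y about −26 against −23), which is roughly the calibration error. Neither showed it slipping back.

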